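# Turn the spice jar to the front

### The arm

A 6-joint arm with a two-finger parallel gripper is mounted at the origin on the work surface; the furniture and walls round the work are solid. World frame = base frame: x ahead of the robot, y to its left, z up, the work surface at z = 0. Lengths are in m, angles in rad, forces in N, time in s.
With the tool pointing down it reaches from about 0.375 to 0.825 m from the base axis. Payload 5.5 kg.
Tool frame: the origin (TCP) lies between the finger pads; the fingertips stand 8 mm ahead of it and the grasp point (between the pads) lies 11 mm behind it; z points along the fingers, y is the line along which they close (so a half turn about z gives the same grasp; the last joint's range is limited). The gripper opens to 85 mm and grips with 20 to 120 N. Pads are 22 mm wide; open, the fingers measure 114 mm over their backs; the gripper's body (76 mm by 85 mm) begins 54 mm behind the grasp point. The pads swing forward as they close: fully open they stand 13 mm farther back than shut.
Start: joints at [1.137, 0.314, -0.047, 1.21, 0, 1.571], TCP at [0.252, 0.544, 0.239] pointing down, gripper open.
Joint ranges: [-2.67, 2.67], [-0.69, 1.73], [-1.03, 1.25], [-2.08, 2.16], [-1.42, 1.45], [-3.14, 3.14]. Speed limits (rad/s): [2.39, 2.39, 3.01, 3.14, 3.14, 3.14].

### API

Orientations are given as a unit quaternion [w, x, y, z].
In Python, from station import r gives the robot as it stands.
- The arm moves only by the tool servo_tool, never from a script. Its argument "increments" is a list that holds one entry, the list of rows, each a list of 7 numbers: the shift along the world's x, y, z in units of 0.12 m (1.0 is 0.12 m), then the turn, a rotation vector about the world's x, y, z in units of 180 degrees (1.0 is 180 degrees), then the closure, from -1 (fully open) to 1 (shut). A call has 1 to 8 rows; each row shifts and turns the commanded pose from where the row before left it; what a row does not reach is not made up. A row lasts 1/10 s, in which the tool goes at most 50 mm and 8.59 degrees, less where a joint would pass 70% of its speed; a pose out of reach is approached as far as the arm can. A call with a number of a shift or a turn outside -1 to 1 is refused whole. A call with a gripper value outside its range is refused whole. The fingers move at their own pace and stop on an object; "force" is the grip in N (left out, the last holds). Time passes only in rows, so rows that do not move let the fingers close. It gives the time, the measured TCP pose, the force, the opening and the grip force at its end, in the units of the state.
- r.state(): the state, without advancing time (a new reading comes with each control period).
- r.camera(name): name is "scene" or "top" or "wrist"; returns a dict with "color" (400x640x3 uint8, red, green, blue), "fx", "fy", "cx", "cy" (pixels), "extrinsics" (4x4, takes a point from camera to world coordinates). Camera axes: x right, y down, z forward; pixel columns grow to the right and rows downward; lengths in m; the calibration is good to about 2 mm. A picture is of the moment at which its call begins. There is no depth.
- r.sign_off(): hands the job in; it is judged then, once.
The state is a dict: "clock": time; "joint_positions": joint angles; "qvel": joint speeds; "joint_torque": joint torques, N m; "eef_pos": TCP position; "ee_rot": TCP orientation; "contact_force": force on the tool from outside, world axes, zero at the start; "ft_torque": the same for the moment, N m; "finger_gap": finger opening in m; "finger_force": force on a finger pad.
Only numpy, scipy, OpenCV 4.12 (cv2) and the standard library are available. Lean on these libraries where they do the work, as an engineer would, in place of code of your own. Each camera call takes 0.05 s, during which the arm holds its last target. There are 200 camera calls.

### The job

Turn the round tray by pushing its finger posts (or its rim) with the fingertips until the green-lidded spice jar stands at the front, lined up with the red pointer on the foot, then leave it standing still. Push gently, pinch and lift nothing, do not touch the jars and glass on the tray, and leave the things around it where they are.

Things in the scene. Friction and masses are not known exactly. Their poses are not given: they have to be found in the camera images.
- green_jar: The wanted item: small clear spice jar with a green lid, 46 mm across, 106 mm tall. Loose on the tray in one of its four quarters, about 70 mm from the axis and midway (45 degrees) between two posts. Origin: centre of its underside, z up. Not to be touched.
- salt: Salt shaker, clear with a grey domed top, 44 mm across, 90 mm tall. Loose on the tray in one of its four quarters, about 70 mm from the axis and midway (45 degrees) between two posts. Origin: centre of its underside, z up. Not to be touched.
- honey: Honey jar with a dark brown lid, 62 mm across, 99 mm tall. Loose on the tray in one of its four quarters, about 70 mm from the axis and midway (45 degrees) between two posts. Origin: centre of its underside, z up. Not to be touched.
- glass: Clear empty glass tumbler, 81 mm across, 91 mm tall. Loose on the tray in one of its four quarters, about 70 mm from the axis and midway (45 degrees) between two posts. Origin: centre of its underside, z up. Not to be touched.
- tray: Revolving light wooden disc, cork centre, 324 mm across, top 34 mm above the worktop (underside 16 mm). Origin on the turning axis at worktop height, z up. Four upright dark wooden finger posts to push on stand 150 mm from the axis along its own +x, +y, -x, -y: 14 mm thick, tops 114 mm above the worktop (jar tops: up to 140 mm). A 24 mm wide metal hub cap on the axis is 43 mm high.
- turntable (a joint): Angle through which the tray has turned since the start, rad; grows anticlockwise seen from above (from x toward y), free from -7 to 7. Stiff bearing: about 1 N at a post turns it steadily, and it stops almost at once and stays where it is left.
- stand: Fixed dark steel foot under the tray, a disc 230 mm across and 10 mm thick. Origin on the turning axis at worktop height, z up. Its -x is the front: a 40 mm wide, 10 mm thick tongue runs out that way from beneath the tray to 230 mm from the axis, with a red dot on its top centred 208 mm from the axis (x = -208 mm, y = 0, 11 mm above the worktop) and a short red pointer toward the tray.
- mug: Bystander: speckled light grey mug, 86 mm across (117 mm with its handle), 88 mm tall, right of the turntable. Origin: underside.
- candle: Bystander: candle jar, clear glass with pink wax, 76 mm across, 90 mm tall, left behind the turntable. Origin: underside.
- soap: Bystander: dark amber soap bottle with a black pump, about 80 mm across, 200 mm tall, left behind the turntable near the wall. Origin: underside.

How it is judged:
By the outcome, as a careful person would: the job done as asked, in the order asked, and still so for the second after the job is handed in, with the robot touching nothing.
It also fails if it takes over 64 s, if anything falls off the work surface, if the arm or the gripper's body presses on something with over 40 N, if the wrist force passes 120 N, or if a joint passes its speed limit or range.

## Working session

There is one attempt and no reset: what is moved stays moved. The work goes in short steps, Python scripts to look and compute and a tool call to move; the robot and the scene stay as the last step left them, time stands still between calls to the robot, and variables do not carry over. Pictures are saved under pics/ and viewed, at most 10 in all, crops included, and the job is handed in when it is done.

Besides the shell and the picture viewer there is one more tool, called after ">>>" as a command line: name --argument value ..., lists and objects as JSON in quotes. servo_tool: Moves the arm, as the interface text tells. Its arguments: {"type":"object","properties":{"increments":{"type":"array","items":{"type":"array","items":{"type":"array","items":{"type":"number","minimum":-1,"maximum":1}}}},"force":{"type":"number"}},"required":["increments"]}

```bash
mkdir -p pics
python3 - <<'E'
from station import r
import cv2,numpy as np
for n in("top","scene"):
    c=r.camera(n); cv2.imwrite(f"pics/{n}0.png",c["color"][:,:,::-1]); print(n,c["fx"],c["fy"],c["cx"],c["cy"],np.round(c["extrinsics"],4).tolist())
s=r.state(); print(s)
E
```

```text
top 458.13040497640975 458.13040497640975 317.87718981778414 200.2481447030827 [[0.007, -0.9932, 0.1162, 0.3364], [-0.9998, -0.0091, -0.0176, 0.2131], [0.0185, -0.1161, -0.9931, 1.5169], [0.0, 0.0, 0.0, 1.0]]
scene 447.09999711723765 447.09999711723765 326.4207421645275 199.00816621492822 [[0.8698, -0.3803, 0.3143, 0.0532], [-0.4932, -0.6553, 0.5721, -0.6393], [-0.0116, -0.6526, -0.7576, 1.1485], [0.0, 0.0, 0.0, 1.0]]
{'clock': 0.1, 'joint_positions': array([ 1.13700850e+00,  3.14143128e-01, -4.79793677e-02,  1.21021600e+00,
       -3.01615671e-05,  1.57077999e+00]), 'qvel': array([-0.00160242, -0.00089123,  0.00264735, -0.00116218, -0.0005009 ,
       -0.00027071]), 'joint_torque': array([ 6.82415211e-04, -5.40766561e+01,  3.40541875e+01,  1.10841074e-02,
        3.14292140e-05,  3.69506367e-06]), 'eef_pos': array([0.25197864, 0.54395625, 0.23852796]), 'ee_rot': array([-1.51214368e-04,  2.15189301e-01,  9.76572050e-01, -7.56263885e-04]), 'contact_force': array([ 0.35225195, -0.34787839, -0.40329538]), 'ft_torque': array([ 0.01719072, -0.02691998,  0.02531176]), 'finger_force': 0.0, 'finger_gap': 0.08529276440140296}
```

View pics/top0.png

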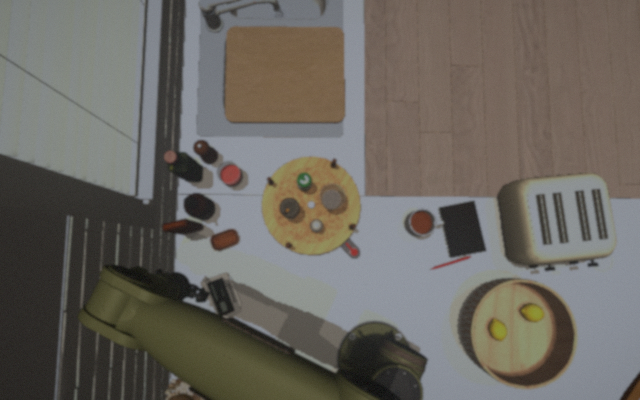

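View pics/scene0.png

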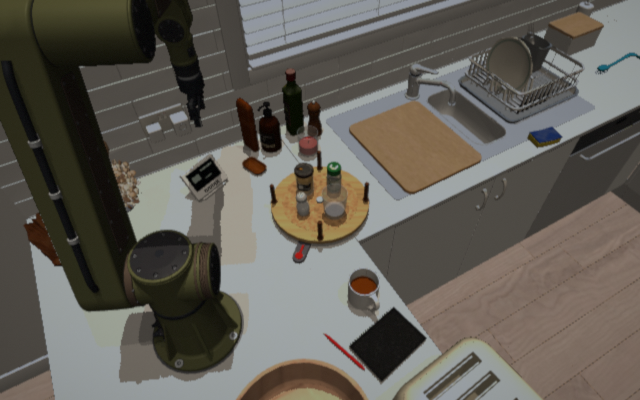

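The top view shows the tray centred near (311,205), the green lid near (305,182), the red dot near (354,252), and posts near (270,182), (334,163), (289,245) and (350,238). The scene view agrees. I'll zoom in to get exact positions.

```bash
cat > h.py <<'E'
import cv2,numpy as np
from station import r
def px2w(c,u,v,z):
    E=np.array(c["extrinsics"]);d=E[:3,:3]@np.array([(u-c["cx"])/c["fx"],(v-c["cy"])/c["fy"],1]);o=E[:3,3]
    return (o+d*(z-o[2])/d[2])[:2]
def w2px(c,p):
    E=np.array(c["extrinsics"]);q=E[:3,:3].T@(np.array(p)-E[:3,3]);return c["cx"]+c["fx"]*q[0]/q[2],c["cy"]+c["fy"]*q[1]/q[2]
def crop(c,u,v,w,h,k,name):
    cv2.imwrite(name,cv2.resize(c["color"][v:v+h,u:u+w,::-1],None,fx=k,fy=k,interpolation=cv2.INTER_CUBIC))
def green(c,z=.136):
    hsv=cv2.cvtColor(c["color"],cv2.COLOR_RGB2HSV);m=cv2.inRange(hsv,(55,80,30),(90,255,255));m[:, :200]=0
    n,l,s,ce=cv2.connectedComponentsWithStats(m);i=1+np.argmax(s[1:,4]);return ce[i],s[i],px2w(c,*ce[i],z)
def red(c,box,z=.011):
    x,y,w,h=box;hsv=cv2.cvtColor(c["color"],cv2.COLOR_RGB2HSV);m=cv2.inRange(hsv,(0,120,80),(8,255,255))|cv2.inRange(hsv,(172,120,80),(180,255,255))
    v,u=np.nonzero(m[y:y+h,x:x+w]);return u.mean()+x,v.mean()+y,len(u),px2w(c,u.mean()+x,v.mean()+y,z)
E
python3 - <<'E'
from h import *
c=r.camera("top"); crop(c,250,140,130,130,5,"pics/c0.png") if 0 else crop(c,250,145,140,118,5,"pics/c0.png")
print(green(c),red(c,(340,240,30,25)))
# tray ellipse fit by wood colour
hsv=cv2.cvtColor(c["color"],cv2.COLOR_RGB2HSV);m=cv2.inRange(hsv,(10,70,80),(30,255,255));m[:,:255]=0;m[:,370:]=0;m[:150]=0;m[262:]=0
k=max(cv2.findContours(m,0,1)[0],key=cv2.contourArea)
P=np.array([px2w(c,*p[0],.034) for p in cv2.convexHull(k)])
A=np.c_[2*P,np.ones(len(P))];s=np.linalg.lstsq(A,(P**2).sum(1),rcond=None)[0];print("circle",s[:2],np.sqrt(s[2]+s[0]**2+s[1]**2),len(P))
E
```

```text
(array([300.875     , 176.83333333]), array([298, 174,   7,   8,  24], dtype=int32), array([0.56947476, 0.24102649])) (np.float64(352.5531914893617), np.float64(250.29787234042553), 47, array([0.34877716, 0.07176368]))
circle [0.49499554 0.20935079] 0.15868925306421902 43
```

View pics/c0.png

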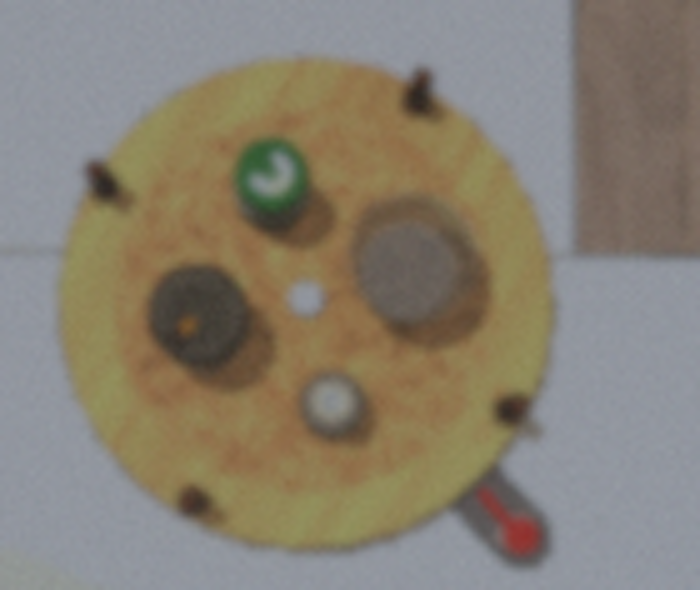

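Crop: hub (306,298), green lid (272,170), and post tops near (425,78), (95,170), (192,498) and (512,405). The dot is at (522,535), and the glass is next to the jar on the right.

Run:
```python
from h import *
c=r.camera("top")
f=lambda x,y,z: px2w(c,250+(x+.5)/5-.5,145+(y+.5)/5-.5,z)
C=f(306,298,.043);print("hub",C)
dot=f(524,536,.011)
for n,x,y,z in [("dot",524,536,.011),("green",271,170,.14),("p1",426,76,.114),("p2",94,168,.114),("p3",190,496,.114),("p4",512,406,.114),("salt",332,398,.12),("honey",198,312,.133),("glass",405,262,.11)]:
    w=f(x,y,z);
    for CC in (C,np.array([.495,.2093])):
        d=w-CC;print(n,w.round(4),np.hypot(*d).round(4),np.degrees(np.arctan2(d[1],d[0])).round(1),end=' | ')
    print()
# other bystanders: approximate
for n,u,v,z in [("mug",419,222,.088),("candle",231,174,.09),("soap",177,162,.2),("toaster",225,239,.03),("pepper",205,150,.15),("bottle3",200,206,.15),("clock",222,295,.08)]: print(n,px2w(c,u,v,z).round(3))
```

```text
hub [0.49582233 0.20979921]
dot [0.3439 0.0657] 0.2094 -136.5 | dot [0.3439 0.0657] 0.2084 -136.5 | 
green [0.5634 0.232 ] 0.0712 18.2 | green [0.5634 0.232 ] 0.0721 18.3 | 
p1 [0.628  0.1364] 0.1512 -29.0 | p1 [0.628  0.1364] 0.1517 -28.7 | 
p2 [0.5679 0.3419] 0.1505 61.4 | p2 [0.5679 0.3419] 0.1513 61.2 | 
p3 [0.3662 0.2795] 0.1472 151.7 | p3 [0.3662 0.2795] 0.1467 151.4 | 
p4 [0.4226 0.083 ] 0.1464 -120.0 | p4 [0.4226 0.083 ] 0.1456 -119.8 | 
salt [0.4263 0.1936] 0.0714 -166.9 | salt [0.4263 0.1936] 0.0705 -167.1 | 
honey [0.477  0.2754] 0.0683 106.0 | honey [0.477  0.2754] 0.0685 105.3 | 
glass [0.5116 0.1488] 0.063 -75.5 | glass [0.5116 0.1488] 0.0627 -74.7 | 
mug [ 0.438 -0.13 ]
candle [0.584 0.462]
soap [0.599 0.6  ]
toaster [0.382 0.485]
pepper [0.646 0.532]
bottle3 [0.476 0.541]
clock [0.209 0.48 ]
```

>>> servo_tool --increments '[[[0.15,-0.1,0,0,0,0,1],[0.29,-0.194,0,0,0,0,1],[0.29,-0.194,0,0,0,0,1],[0.29,-0.194,0,0,0,0,1],[0.29,-0.194,0,0,0,0,1],[0.29,-0.194,0,0,0,0,1],[0.29,-0.194,0,0,0,0,1],[0.29,-0.194,0,0,0,0,1]]]' --force 20

```text
clock: 1.0
eef_pos: [0.515, 0.3683, 0.2392]
ee_rot: [-0.0, 0.215, 0.977, -0.0]
contact_force: [-0.5, -0.2, -0.2]
finger_gap: -0.0
finger_force: 0.0
```

>>> servo_tool --increments '[[[0.14,-0.094,0,0,0,0,1],[0,0,0,0,0,0,1],[0,0,0,0,0,0,1]]]'

```text
clock: 1.3
eef_pos: [0.5302, 0.3583, 0.2389]
ee_rot: [-0.001, 0.215, 0.977, -0.0]
contact_force: [-0.4, 0.1, 0.2]
finger_gap: -0.0002
finger_force: 0.0
```

Run:
```python
from h import *
s=r.state();print(s["clock"],s["eef_pos"],s["ee_rot"],s["contact_force"],s["finger_gap"],s["joint_positions"])
c=r.camera("wrist");cv2.imwrite("pics/w1.png",c["color"][:,:,::-1])
print(np.array(c["extrinsics"]).round(3).tolist())
for n,x,y,z in [("p1",-29,.150,.114),("p2",61.3,.150,.114),("p3",151.5,.15,.114),("green",18,.07,.14),("honey",106,.07,.133)]:
    print(n,w2px(c,[.4955+y*np.cos(np.radians(x)),.2096+y*np.sin(np.radians(x)),z]))
print("hub",w2px(c,[.4955,.2096,.043]),"tip",w2px(c,s["eef_pos"]-[0,0,.008]))
```

```text
1.3 [0.5301515  0.35826825 0.23893369] [-5.80315492e-04  2.15424511e-01  9.76520322e-01 -6.21989971e-05] [-0.37560541  0.14004505  0.23468316] -0.00015139337201805402 [5.93907128e-01 3.90898486e-01 6.10756334e-02 1.24186305e+00
 7.55777804e-04 1.02815992e+00]
[[0.421, 0.859, 0.292, 0.455], [0.907, -0.399, -0.135, 0.393], [0.001, 0.322, -0.947, 0.374], [0.0, 0.0, 0.0, 1.0]]
p1 (np.float64(143.91765981439804), np.float64(379.6953089133758))
p2 (np.float64(314.6961612276133), np.float64(244.47009395244788))
p3 (np.float64(104.0607397570761), np.float64(26.701583832086442))
green (np.float64(183.89197962365822), np.float64(307.19541553049544))
honey (np.float64(178.41166523189997), np.float64(184.75521960924726))
hub (np.float64(163.91528658006578), np.float64(204.44809335938797)) tip (np.float64(314.6315042994032), np.float64(273.57712949970914))
```

View pics/w1.png

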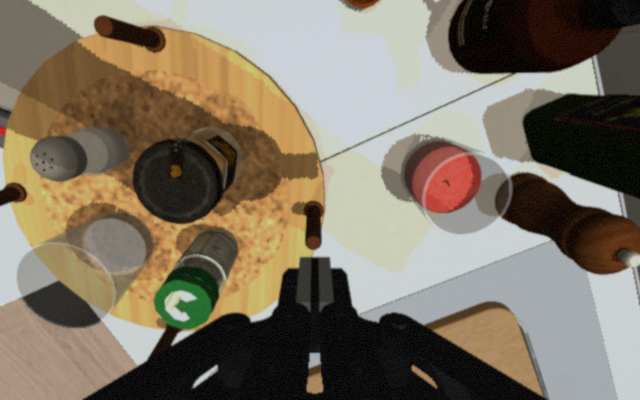

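The wrist view matches my estimates: post p2 at (314,240), green lid at (187,300) and honey at (178,180). I'll turn the tool so the wide finger linkage lies along the tangent, then descend behind p2.

>>> servo_tool --increments '[[[0,0,0,0,0,0.0435,1],[0,0,0,0,0,0.0435,1],[0,0,0,0,0,0.0435,1],[0,0,0,0,0,0.0435,1],[0,0,0,0,0,0.0435,1],[0,0,0,0,0,0.0435,1],[0,0,0,0,0,0.0435,1],[0,0,0,0,0,0.0435,1]]]'

```text
clock: 2.15
eef_pos: [0.529, 0.3596, 0.2395]
ee_rot: [-0.0, -0.328, 0.945, 0.0]
contact_force: [0.5, 0.8, 0.2]
finger_gap: 0.0
finger_force: 0.0
```

>>> servo_tool --increments '[[[0,0,0,0,0,0.0435,1],[0,0,0,0,0,0.0435,1],[0,0,0,0,0,0.0435,1],[0,0,0,0,0,0.0435,1],[0,0,-0.2,0,0,0,1],[0,0,-0.2,0,0,0,1],[0,0,-0.2,0,0,0,1],[0,0,0,0,0,0,1]]]'

```text
clock: 2.95
eef_pos: [0.5271, 0.358, 0.164]
ee_rot: [-0.003, -0.568, 0.823, 0.0]
contact_force: [-0.2, 0.8, -0.5]
finger_gap: -0.0002
finger_force: 0.0
```

>>> servo_tool --increments '[[[0,0,-0.15,0,0,0,1],[0,0,-0.15,0,0,0,1],[0,0,-0.15,0,0,0,1],[0,0,-0.1,0,0,0,1],[0,0,0,0,0,0,1]]]'

```text
clock: 3.45
eef_pos: [0.5293, 0.3583, 0.1005]
ee_rot: [-0.001, -0.568, 0.823, 0.0]
contact_force: [0.0, 0.3, 0.3]
finger_gap: -0.0
finger_force: 0.0
```

Run:
```python
from h import *
s=r.state();print(s["clock"],s["eef_pos"],s["ee_rot"],s["contact_force"],s["joint_positions"])
c=r.camera("wrist");cv2.imwrite("pics/w2.png",c["color"][:,:,::-1])
# arc rows
C=np.array([.4955,.2096]);d=s["eef_pos"][:2]-C;a0=np.degrees(np.arctan2(d[1],d[0]));R=np.hypot(*d);print(a0,R)
steps=[1]*4+[1.5]*4+[2]*4+[2.5]*4+[3]*40
a=a0;p=s["eef_pos"][:2]
for i,t in enumerate(steps):
    a-=t;q=C+.151*np.array([np.cos(np.radians(a)),np.sin(np.radians(a))]);print(i,t,round(a,1),((q-p)/.12).round(3).tolist(),round(-t/180,4));p=q
```

```text
3.45 [0.52929857 0.35830214 0.10047308] [-1.09086894e-03 -5.67609841e-01  8.23296952e-01  8.53165432e-05] [0.00403818 0.32891562 0.33090942] [ 5.95002909e-01  4.70226839e-01 -1.44368170e-01  9.58384442e-01
  1.51869885e-04 -6.12197657e-01]
77.19477110804601 0.15249481876188245
0 1 76.2 [0.019, -0.017] -0.0056
1 1 75.2 [0.021, -0.005] -0.0056
2 1 74.2 [0.021, -0.006] -0.0056
3 1 73.2 [0.021, -0.006] -0.0056
4 1.5 71.7 [0.031, -0.01] -0.0083
5 1.5 70.2 [0.031, -0.011] -0.0083
6 1.5 68.7 [0.031, -0.012] -0.0083
7 1.5 67.2 [0.031, -0.012] -0.0083
8 2 65.2 [0.04, -0.018] -0.0111
9 2 63.2 [0.04, -0.019] -0.0111
10 2 61.2 [0.039, -0.02] -0.0111
11 2 59.2 [0.038, -0.022] -0.0111
12 2.5 56.7 [0.047, -0.029] -0.0139
13 2.5 54.2 [0.045, -0.031] -0.0139
14 2.5 51.7 [0.044, -0.033] -0.0139
15 2.5 49.2 [0.042, -0.035] -0.0139
16 3 46.2 [0.049, -0.044] -0.0167
17 3 43.2 [0.046, -0.047] -0.0167
18 3 40.2 [0.044, -0.049] -0.0167
19 3 37.2 [0.041, -0.051] -0.0167
20 3 34.2 [0.038, -0.054] -0.0167
21 3 31.2 [0.036, -0.055] -0.0167
22 3 28.2 [0.033, -0.057] -0.0167
23 3 25.2 [0.03, -0.059] -0.0167
24 3 
[... 415 characters left out ...]
014, -0.064] -0.0167
37 3 -16.8 [-0.017, -0.064] -0.0167
38 3 -19.8 [-0.021, -0.063] -0.0167
39 3 -22.8 [-0.024, -0.061] -0.0167
40 3 -25.8 [-0.027, -0.06] -0.0167
41 3 -28.8 [-0.03, -0.059] -0.0167
42 3 -31.8 [-0.033, -0.057] -0.0167
43 3 -34.8 [-0.036, -0.055] -0.0167
44 3 -37.8 [-0.039, -0.053] -0.0167
45 3 -40.8 [-0.042, -0.051] -0.0167
46 3 -43.8 [-0.044, -0.049] -0.0167
47 3 -46.8 [-0.047, -0.046] -0.0167
48 3 -49.8 [-0.049, -0.044] -0.0167
49 3 -52.8 [-0.051, -0.041] -0.0167
50 3 -55.8 [-0.054, -0.038] -0.0167
51 3 -58.8 [-0.055, -0.036] -0.0167
52 3 -61.8 [-0.057, -0.033] -0.0167
53 3 -64.8 [-0.059, -0.03] -0.0167
54 3 -67.8 [-0.06, -0.026] -0.0167
55 3 -70.8 [-0.062, -0.023] -0.0167
```

View pics/w2.png

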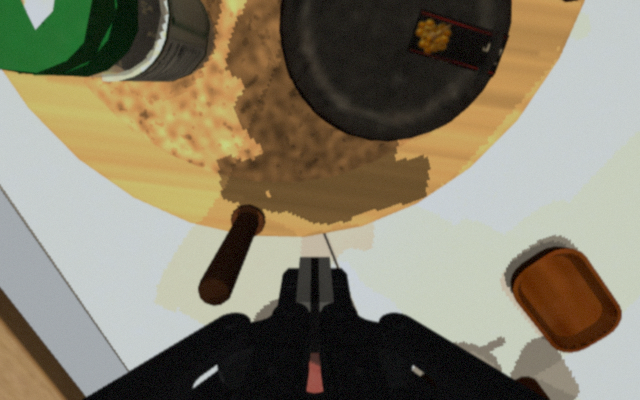

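The wrist view shows the post top at about (213,290), left of the fingers at (315,265), with clear space on both sides. Starting the arc.

>>> servo_tool --increments '[[[0.019,-0.017,0,0,0,-0.0056,1],[0.021,-0.005,0,0,0,-0.0056,1],[0.021,-0.006,0,0,0,-0.0056,1],[0.021,-0.006,0,0,0,-0.0056,1],[0.031,-0.01,0,0,0,-0.0083,1],[0.031,-0.011,0,0,0,-0.0083,1],[0.031,-0.012,0,0,0,-0.0083,1],[0.031,-0.012,0,0,0,-0.0083,1]]]'

```text
clock: 4.3
eef_pos: [0.5555, 0.3486, 0.1012]
ee_rot: [-0.0, -0.492, 0.87, 0.0]
contact_force: [-1.6, 0.8, 1.3]
finger_gap: 0.0001
finger_force: 0.5
```

>>> servo_tool --increments '[[[0.04,-0.018,0,0,0,-0.0111,1],[0.04,-0.019,0,0,0,-0.0111,1],[0.039,-0.02,0,0,0,-0.0111,1],[0.038,-0.022,0,0,0,-0.0111,1],[0.047,-0.029,0,0,0,-0.0139,1],[0.045,-0.031,0,0,0,-0.0139,1],[0.044,-0.033,0,0,0,-0.0139,1],[0.042,-0.035,0,0,0,-0.0139,1]]]'

```text
clock: 5.1
eef_pos: [0.5958, 0.3236, 0.1012]
ee_rot: [-0.0, -0.349, 0.937, 0.0]
contact_force: [-1.3, 1.1, -0.2]
finger_gap: 0.0002
finger_force: 0.5
```

Run:
```python
from h import *
s=r.state();print(s["clock"],s["eef_pos"],s["ee_rot"],s["contact_force"])
C=np.array([.4955,.2096]);d=s["eef_pos"][:2]-C;print(np.degrees(np.arctan2(d[1],d[0])),np.hypot(*d))
c=r.camera("scene");crop(c,230,110,190,160,4,"pics/s2.png")
```

```text
5.1 [0.59580945 0.3235538  0.10115256] [-1.47728252e-04 -3.49436675e-01  9.36959971e-01  3.47022133e-05] [-1.31649956  1.12179281 -0.18422012]
48.64369319520042 0.15181388380132316
```

View pics/s2.png

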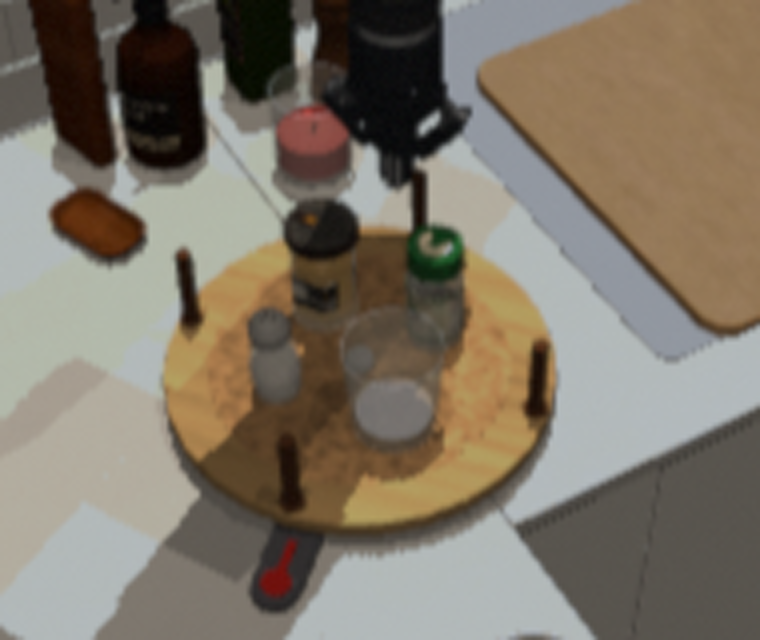

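The scene crop shows the fingertips at (400,170) behind post p2 at (420,190). The jars are upright and the push takes about 1.7 N. Continuing.

>>> servo_tool --increments '[[[0.049,-0.044,0,0,0,-0.0167,1],[0.046,-0.047,0,0,0,-0.0167,1],[0.044,-0.049,0,0,0,-0.0167,1],[0.041,-0.051,0,0,0,-0.0167,1],[0.038,-0.054,0,0,0,-0.0167,1],[0.036,-0.055,0,0,0,-0.0167,1],[0.033,-0.057,0,0,0,-0.0167,1],[0.03,-0.059,0,0,0,-0.0167,1]]]'

```text
clock: 5.95
eef_pos: [0.6337, 0.2738, 0.1012]
ee_rot: [-0.0, -0.147, 0.989, 0.0]
contact_force: [-0.8, 0.4, -0.1]
finger_gap: 0.0
finger_force: 0.5
```

>>> servo_tool --increments '[[[0.026,-0.06,0,0,0,-0.0167,1],[0.023,-0.062,0,0,0,-0.0167,1],[0.02,-0.063,0,0,0,-0.0167,1],[0.017,-0.064,0,0,0,-0.0167,1],[0.013,-0.065,0,0,0,-0.0167,1],[0.01,-0.065,0,0,0,-0.0167,1],[0.007,-0.066,0,0,0,-0.0167,1],[0.003,-0.066,0,0,0,-0.0167,1]]]'

```text
clock: 6.75
eef_pos: [0.6483, 0.2125, 0.1013]
ee_rot: [0.0, 0.062, 0.998, 0.0]
contact_force: [0.6, 0.6, -0.1]
finger_gap: 0.0001
finger_force: 0.6
```

>>> servo_tool --increments '[[[0,-0.066,0,0,0,-0.0167,1],[-0.004,-0.066,0,0,0,-0.0167,1],[-0.007,-0.065,0,0,0,-0.0167,1],[-0.011,-0.065,0,0,0,-0.0167,1],[-0.014,-0.064,0,0,0,-0.0167,1],[-0.017,-0.064,0,0,0,-0.0167,1],[-0.021,-0.063,0,0,0,-0.0167,1],[-0.024,-0.061,0,0,0,-0.0167,1]]]'

```text
clock: 7.55
eef_pos: [0.6369, 0.1507, 0.1015]
ee_rot: [0.001, 0.269, 0.963, 0.0]
contact_force: [0.6, 0.7, -0.5]
finger_gap: 0.0001
finger_force: 0.6
```

>>> servo_tool --increments '[[[-0.027,-0.06,0,0,0,-0.0167,1],[-0.03,-0.059,0,0,0,-0.0167,1],[-0.033,-0.057,0,0,0,-0.0167,1],[-0.036,-0.055,0,0,0,-0.0167,1],[-0.039,-0.053,0,0,0,-0.0167,1],[-0.042,-0.051,0,0,0,-0.0167,1],[-0.044,-0.049,0,0,0,-0.0167,1],[-0.047,-0.046,0,0,0,-0.0167,1]]]'

```text
clock: 8.35
eef_pos: [0.6013, 0.0989, 0.1017]
ee_rot: [0.001, 0.464, 0.886, 0.0]
contact_force: [1.3, -0.2, 0.3]
finger_gap: 0.0002
finger_force: 0.6
```

```bash
cat >> h.py <<'E'
C=np.array([.4955,.2096])
def rep():
    s=r.state();d=s["eef_pos"][:2]-C;print(s["clock"],s["eef_pos"],"ang",np.degrees(np.arctan2(d[1],d[0])),"R",np.hypot(*d),s["contact_force"],s["joint_positions"].round(2));return s
E
python3 - <<'E'
from h import *
s=rep()
c=r.camera("top");print(green(c));crop(c,250,145,140,118,5,"pics/c3.png")
E
```

```text
8.35 [0.60125859 0.09889596 0.10170643] ang -46.30878796512611 R 0.1531021336848109 [ 1.31143504 -0.161691    0.25640184] [ 0.16  0.41 -0.23  0.93 -0.    1.13]
(array([337.17647059, 202.64705882]), array([335, 200,   5,   7,  17], dtype=int32), array([0.49122442, 0.12998927]))
```

View pics/c3.png

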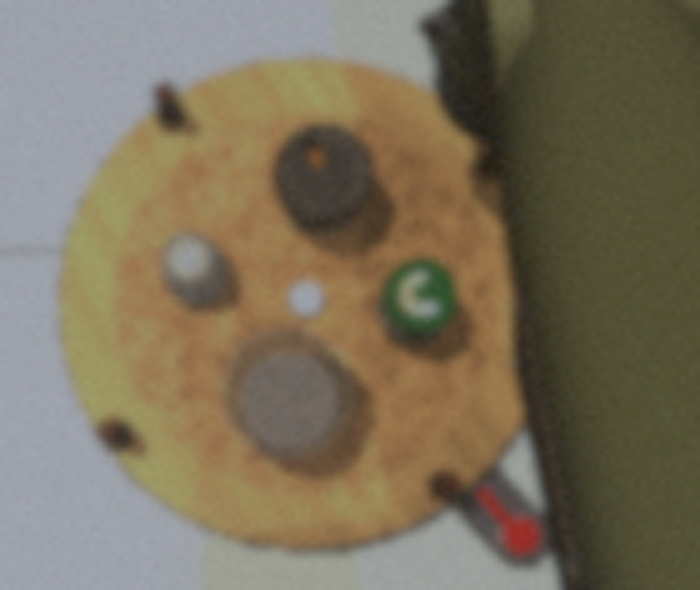

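Green lid is now at crop (419,296) and post tops at (163,90), (113,435) and (443,487). Everything is upright and the glass is at the front left.

Run:
```python
from h import *
c=r.camera("top")
f=lambda x,y,z: px2w(c,250+(x+.5)/5-.5,145+(y+.5)/5-.5,z)
for n,x,y,z in [("green",419,295,.14),("pA",163,90,.114),("pB",113,435,.114),("pC",443,486,.114)]:
    d=f(x,y,z)-C;print(n,np.hypot(*d).round(4),np.degrees(np.arctan2(d[1],d[0])).round(1))
s=rep();a=np.degrees(np.arctan2(*(s["eef_pos"][:2]-C)[::-1]));p=s["eef_pos"][:2]
for i in range(14):
    t=3 if i<8 else 2; a-=t;q=C+.152*np.array([np.cos(np.radians(a)),np.sin(np.radians(a))]);print(i,round(a,1),((q-p)/.12).round(3).tolist());p=q
```

```text
green 0.0684 -96.5
pA 0.1518 36.6
pB 0.1496 128.2
pC 0.1484 -145.4
8.45 [0.60015773 0.09861541 0.1014909 ] ang -46.680553998699644 R 0.15254776664251585 [-0.9792251  -0.12118407 -0.53150983] [ 0.16  0.41 -0.23  0.93 -0.    1.13]
0 -49.7 [-0.053, -0.041]
1 -52.7 [-0.052, -0.042]
2 -55.7 [-0.054, -0.039]
3 -58.7 [-0.056, -0.036]
4 -61.7 [-0.058, -0.033]
5 -64.7 [-0.059, -0.03]
6 -67.7 [-0.061, -0.027]
7 -70.7 [-0.062, -0.024]
8 -72.7 [-0.042, -0.014]
9 -74.7 [-0.042, -0.012]
10 -76.7 [-0.043, -0.011]
11 -78.7 [-0.043, -0.009]
12 -80.7 [-0.043, -0.008]
13 -82.7 [-0.044, -0.006]
```

>>> servo_tool --increments '[[[-0.053,-0.041,0,0,0,-0.0167,1],[-0.052,-0.042,0,0,0,-0.0167,1],[-0.054,-0.039,0,0,0,-0.0167,1],[-0.056,-0.036,0,0,0,-0.0167,1],[-0.058,-0.033,0,0,0,-0.0167,1],[-0.059,-0.03,0,0,0,-0.0167,1],[-0.061,-0.027,0,0,0,-0.0167,1],[-0.062,-0.024,0,0,0,-0.0167,1]]]'

```text
clock: 9.25
eef_pos: [0.5466, 0.0666, 0.1017]
ee_rot: [0.001, 0.637, 0.77, 0.0]
contact_force: [1.0, -0.5, 0.8]
finger_gap: -0.0001
finger_force: 0.6
```

>>> servo_tool --increments '[[[-0.042,-0.014,0,0,0,-0.0111,1],[-0.042,-0.012,0,0,0,-0.0111,1],[-0.043,-0.011,0,0,0,-0.0111,1],[-0.043,-0.009,0,0,0,-0.0111,1],[-0.022,-0.004,0,0,0,-0.0055,1],[-0.022,-0.004,0,0,0,-0.0055,1],[0,0,0,0,0,0,1]]]'

```text
clock: 9.95
eef_pos: [0.52, 0.0603, 0.1014]
ee_rot: [-0.0, 0.702, 0.713, 0.0]
contact_force: [0.8, -0.0, 0.4]
finger_gap: -0.0003
finger_force: 0.1
```

Run:
```python
from h import *
s=rep()
a=r.camera("top");w=r.camera("wrist");crop(a,250,145,140,118,5,"pics/t.png")
t=cv2.imread("pics/t.png")[:400,:560];im=w["color"][:,:,::-1]
A=cv2.resize(a["color"][150:260,260:380,::-1],(480,440),interpolation=cv2.INTER_CUBIC);B=cv2.resize(im,(320,200))
o=np.zeros((440,800,3),np.uint8);o[:,:480]=A;o[:200,480:]=B;cv2.imwrite("pics/c4.png",o)
print("green",green(a))
```

```text
9.95 [0.52000187 0.06028198 0.10136825] ang -80.68127649641248 R 0.15131494616338703 [ 0.78432803 -0.04420445  0.36035084] [ 0.12  0.27 -0.44  0.86  0.    1.67]
green (array([329.54761905, 218.80952381]), array([322, 214,  13,  10,  42], dtype=int32), array([0.44186285, 0.15296396]))
```

View pics/c4.png

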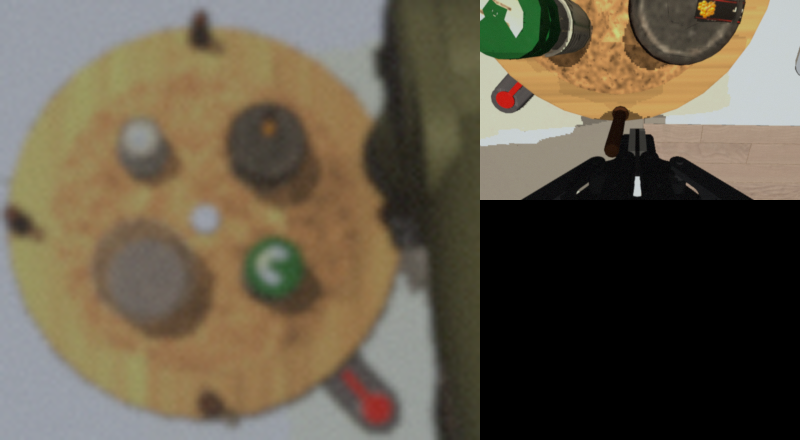

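The top view shows the lid at about (275,266), the dot at (377,408), the hub at (205,218), and post tops at (200,18), (13,217) and (208,404). A few degrees remain, so I'll measure the remainder more precisely.

```bash
cat >> h.py <<'E'
def lid(c):
    k=4;im=cv2.resize(c["color"],None,fx=k,fy=k,interpolation=cv2.INTER_CUBIC);x=im.astype(int)
    m=((x[:,:,1]-x[:,:,0]>12)&(x[:,:,1]-x[:,:,2]>5)).astype(np.uint8);m[:,:1040]=0;m[:,1500:]=0;m[:600]=0;m[1060:]=0
    n,l,s,_=cv2.connectedComponentsWithStats(m);i=1+np.argmax(s[1:,4]);h=cv2.convexHull(cv2.findNonZero((l==i).astype(np.uint8)))
    (u,v),rad=cv2.minEnclosingCircle(h);return (u+.5)/k-.5,(v+.5)/k-.5,rad/k,s[i].tolist()
def ang(p): d=np.array(p)-C;return np.degrees(np.arctan2(d[1],d[0])).round(2),np.hypot(*d).round(4)
E
python3 - <<'E'
from h import *
c=r.camera("top");l=lid(c);print(l)
for z in(.125,.13,.14):print(z,ang(px2w(c,l[0],l[1],z)))
f=lambda x,y,z: px2w(c,260+(x+.5)/4-.5,150+(y+.5)/4-.5,z)
for n,x,y,z in [("green",275,266,.14),("a",200,18,.114),("b",13,216,.114),("c",207,402,.114),("hub",205,218,.043),("dot",378,408,.011)]:print(n,f(x,y,z),ang(f(x,y,z)))
d=red(c,(335,235,30,30));print(d)
# initial image for reference
c["color"]=cv2.imread("pics/top0.png")[:,:,::-1];l=lid(c);print(l,ang(px2w(c,l[0],l[1],.135)));rep()
E
```

```text
(328.0019226074219, 216.55235290527344, 7.204705715179443, [1286, 839, 56, 58, 2112])
0.125 (np.float64(-131.26), np.float64(0.0697))
0.13 (np.float64(-131.62), np.float64(0.0698))
0.14 (np.float64(-132.33), np.float64(0.07))
green [0.44963945 0.15670917] (np.float64(-130.93), np.float64(0.07))
a [0.64520405 0.21500493] (np.float64(2.07), np.float64(0.1498))
b [0.48859245 0.35727501] (np.float64(92.68), np.float64(0.1478))
c [0.34755552 0.20697148] (np.float64(-178.98), np.float64(0.148))
hub [0.49606857 0.20955873] (np.float64(-4.15), np.float64(0.0006))
dot [0.3444971  0.06662068] (np.float64(-136.56), np.float64(0.208))
(np.float64(352.078125), np.float64(249.71875), 64, array([0.35065054, 0.07331769]))
(303.875, 179.8545379638672, 7.178930282592773, [1190, 693, 54, 57, 2048]) (np.float64(18.88), np.float64(0.0686))
10.1 [0.52003058 0.06037111 0.10124154] ang -80.66507466828774 R 0.151231646207063 [0.53350089 0.02430703 0.60412269] [ 0.12  0.27 -0.44  0.86  0.    1.67]
```

>>> servo_tool --increments '[[[-0.022,-0.003,0,0,0,-0.0055,1],[-0.022,-0.003,0,0,0,-0.0055,1],[-0.022,-0.003,0,0,0,-0.0055,1],[-0.022,-0.002,0,0,0,-0.0055,1],[0,0,0,0,0,0,1],[0,0,0,0,0,0,1]]]'

```text
clock: 10.7
eef_pos: [0.5092, 0.0589, 0.1013]
ee_rot: [-0.0, 0.726, 0.688, -0.0]
contact_force: [0.4, -0.8, 0.6]
finger_gap: 0.0001
finger_force: 0.0
```

Run:
```python
from h import *
rep();c=r.camera("top");w=r.camera("wrist");l=lid(c);print(l)
for z in(.125,.13,.135,.14):print(z,ang(px2w(c,l[0],l[1],z)))
o=np.zeros((480,800,3),np.uint8);o[:440,:480]=cv2.resize(c["color"][150:260,260:380,::-1],(480,440),interpolation=cv2.INTER_CUBIC)
o[:200,480:]=cv2.resize(w["color"][:,:,::-1],(320,200))
# overlay-free second crop: predicted post tops for quarter angles
for q in(-3,-2,-1,0):print(q,[tuple(np.round(((np.array(w2px(c,[C[0]+.15*np.cos(t),C[1]+.15*np.sin(t),.114]))+.5-[260,150])*4-.5),1)) for t in np.radians([q,q+90,q+180])])
cv2.imwrite("pics/c5.png",o)
```

```text
10.7 [0.50915339 0.05886191 0.10127086] ang -84.82444821461593 R 0.15135516755657302 [ 0.40963274 -0.78247838  0.63784646] [ 0.12  0.25 -0.46  0.86 -0.    1.74]
(326.8799743652344, 217.76678466796875, 7.17753267288208, [1282, 845, 56, 57, 2039])
0.125 (np.float64(-135.41), np.float64(0.0698))
0.13 (np.float64(-135.75), np.float64(0.0699))
0.135 (np.float64(-136.08), np.float64(0.0701))
0.14 (np.float64(-136.42), np.float64(0.0702))
-3 [(np.float64(217.0), np.float64(18.1)), (np.float64(10.6), np.float64(196.9)), (np.float64(193.2), np.float64(404.3))]
-2 [(np.float64(213.6), np.float64(17.9)), (np.float64(10.4), np.float64(200.3)), (np.float64(196.6), np.float64(404.5))]
-1 [(np.float64(210.3), np.float64(17.8)), (np.float64(10.3), np.float64(203.7)), (np.float64(200.1), np.float64(404.6))]
0 [(np.float64(206.9), np.float64(17.7)), (np.float64(10.2), np.float64(207.0)), (np.float64(203.5), np.float64(404.7))]
```

View pics/c5.png

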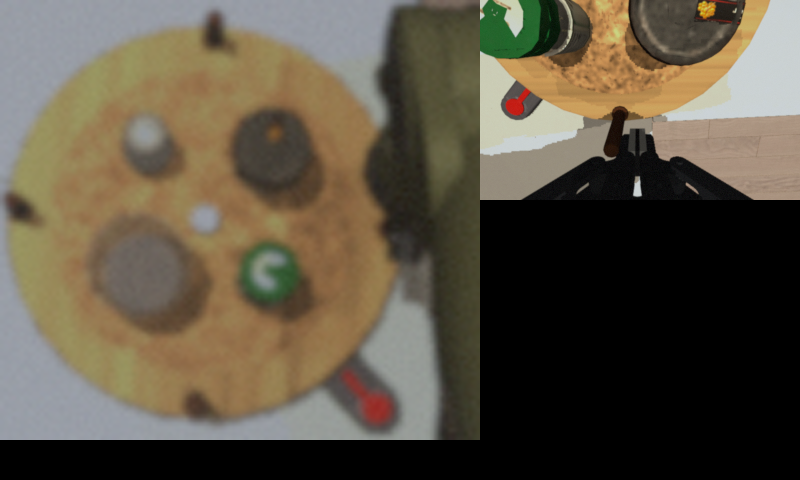

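Top view: lid at (269,273), post tops at (213,18), (13,203) and (196,404). That puts the jar within about 1° of the pointer. I'll back off, rise, and check with the wrist camera.

>>> servo_tool --increments '[[[0.06,0.005,0,0,0,0,1],[0.08,0.005,0,0,0,0,1],[0.06,0,0,0,0,0,1],[0,0,0.2,0,0,0,1],[0,0,0.35,0,0,0,1],[0,0,0.35,0,0,0,1],[0,0,0.35,0,0,0,1],[0,0,0.25,0,0,0,1]]]'

```text
clock: 11.6
eef_pos: [0.5349, 0.0602, 0.2844]
ee_rot: [0.001, 0.726, 0.688, 0.001]
contact_force: [0.1, 1.1, 0.1]
finger_gap: -0.0005
finger_force: 0.0
```

>>> servo_tool --increments '[[[0,-0.1,0.2,0,0,0,1],[0,-0.2,0,0,0,0,1],[0,-0.2,0,0,0,0,1],[0,0,0,0,0,0,1],[0,0,0,0,0,0,1]]]'

```text
clock: 12.1
eef_pos: [0.5339, -0.0001, 0.3052]
ee_rot: [-0.0, 0.726, 0.687, 0.0]
contact_force: [0.6, 0.9, 0.1]
finger_gap: -0.0002
finger_force: 0.0
```

Run:
```python
from h import *
s=rep();w=r.camera("wrist");np.savez("w6.npz",**{k:w[k] for k in w});cv2.imwrite("pics/w6.png",w["color"][:,:,::-1])
print([tuple(np.round(w2px(w,p),1)) for p in ([*C,.043],[.3444,.0666,.011],[C[0]+.07*np.cos(np.radians(-136.5)),C[1]+.07*np.sin(np.radians(-136.5)),.14])])
```

```text
12.1 [ 5.33891383e-01 -1.02942976e-04  3.05213669e-01] ang -79.625458422411 R 0.21318823281080324 [0.64107402 0.89196691 0.05716161] [-0.    0.17 -0.08  1.32  0.    1.63]
[(np.float64(262.0), np.float64(-54.5)), (np.float64(150.7), np.float64(107.2)), (np.float64(181.9), np.float64(-21.6))]
```

View pics/w6.png

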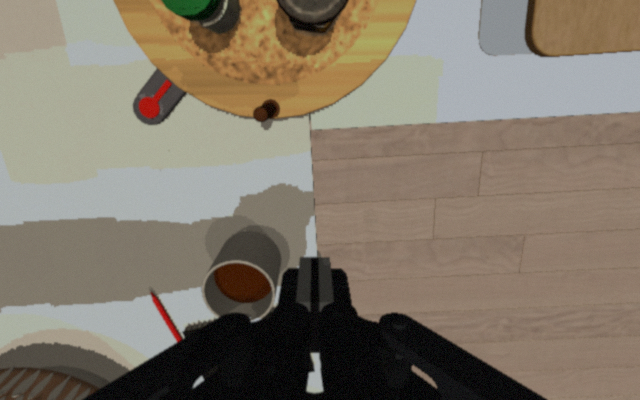

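The wrist view has the dot at (150,107) and the post top at (262,113), but the lid is cut off at the top (190,5). It agrees with my model. I've used all my picture views, so the rest of the check will be numeric. Moving the camera over the jar and pointer.

>>> servo_tool --increments '[[[-0.2,0.2,0,0,0,0,1],[-0.2,0.3,0,0,0,0,1],[-0.2,0.3,0,0,0,0,1],[0,0.2,0,0,0,0,1],[0,0,0,0,0,0,1],[0,0,0,0,0,0,1]]]'

```text
clock: 12.75
eef_pos: [0.4614, 0.121, 0.3053]
ee_rot: [0.0, 0.725, 0.689, -0.0]
contact_force: [0.7, 0.2, 0.3]
finger_gap: 0.0002
finger_force: 0.0
```

```bash
cat > m.py <<'E'
from h import *
rep()
for n in("wrist","top"):
    c=r.camera(n);k=1 if n=="wrist" else 4
    im=cv2.resize(c["color"],None,fx=k,fy=k,interpolation=cv2.INTER_CUBIC);x=im.astype(int);h=cv2.cvtColor(im,cv2.COLOR_RGB2HSV)
    print(n,"pred",[tuple(np.round(w2px(c,p),1)) for p in ([*C,.043],[.3444,.0666,.011],[.4448,.1613,.14])])
    if n=="top":print("lid",lid(c)[:3],[ang(px2w(c,*lid(c)[:2],z)) for z in(.13,.14)])
    else:
        m=cv2.inRange(h,(60,100,30),(88,255,255));N,l,s,_=cv2.connectedComponentsWithStats(m);i=1+np.argmax(s[1:,4]);print("greenbox",s[i])
        (u,v),rad=cv2.minEnclosingCircle(cv2.findNonZero((l==i).astype(np.uint8)));print("lid",u,v,rad,[ang(px2w(c,u,v,z)) for z in(.13,.14)])
    m=cv2.inRange(h,(0,150,90),(6,255,255))|cv2.inRange(h,(174,150,90),(180,255,255));u0,v0=[int(t*k) for t in w2px(c,[.3444,.0666,.011])];q=int(20*k if n=="wrist" else 12*k)
    mm=np.zeros_like(m);mm[max(0,v0-q):v0+q,max(0,u0-q):u0+q]=m[max(0,v0-q):v0+q,max(0,u0-q):u0+q]
    d=cv2.distanceTransform(mm,cv2.DIST_L2,5);v,u=np.nonzero(d>.8*d.max());u,v=(u.mean()+.5)/k-.5,(v.mean()+.5)/k-.5;p=px2w(c,u,v,.011);print("dot",u,v,d.max()/k,p,ang(p))
    # hub: brightest low-saturation blob near prediction
    u0,v0=[int(t*k) for t in w2px(c,[*C,.043])];q=25*k if n=="wrist" else 7*k
    if v0>q and u0>q:
        S=h[v0-q:v0+q,u0-q:u0+q,1];_,b=cv2.threshold(S,0,255,cv2.THRESH_BINARY_INV+cv2.THRESH_OTSU);N,l,s,ce=cv2.connectedComponentsWithStats(b);i=1+np.argmax(s[1:,4])
        u,v=(ce[i]+[u0-q,v0-q]+.5)/k-.5;print("hub",u,v,s[i],px2w(c,u,v,.043))
E
python3 m.py
```

```text
12.75 [0.46140026 0.12095547 0.30526143] ang -111.04071562059308 R 0.09497707645753653 [0.68214774 0.16139287 0.33022618] [ 0.26  0.06 -0.21  1.3  -0.    1.88]
wrist pred [(np.float64(342.1), np.float64(75.6)), (np.float64(225.6), np.float64(200.7)), (np.float64(292.3), np.float64(137.3))]
greenbox [ 268  112   50   52 1398]
lid 293.0009765625 137.372802734375 26.320528030395508 [(np.float64(-135.54), np.float64(0.0711)), (np.float64(-135.98), np.float64(0.0696))]
dot 224.22222222222223 200.5 8.7876 [0.34268012 0.06701544] (np.float64(-136.98), np.float64(0.209))
hub 340.7409200968523 76.3002421307506 [ 13  15  23  24 413] [0.493994  0.2089954]
top pred [(np.float64(310.9), np.float64(204.3)), (np.float64(354.1), np.float64(251.7)), (np.float64(326.8), np.float64(217.7))]
lid (326.8958435058594, 217.7916717529297, 6.99162483215332) [(np.float64(-135.76), np.float64(0.07)), (np.float64(-136.43), np.float64(0.0703))]
dot 352.08653846153845 251.43269230769232 1.25 [0.34507504 0.07329948] (np.float64(-137.82), np.float64(0.203))
hub 310.76947236180905 204.26099246231155 [ 14  14  32  32 796] [0.49562297 0.20989622]
```

The jar is within about 1° of the pointer in both cameras: wrist view −135.5° to −136° against −136.8°, top view −136.4° against −136.5°. The arm is clear, so I'm handing in.

```bash
python3 -c "
from station import r
print(r.sign_off())"
```

```text
the job is handed in; nothing more can be done
None
```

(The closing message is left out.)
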